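# Close the cover of the loaded vial cooler

### The job

Two vial coolers stand open on the bench. Push the heavy cover of the one that is loaded with blue-capped vials down until it is fully closed, easing it down gently so that it does not slam. Leave the empty cooler's cover open as it is, and leave the amber solvent bottle standing where it is.

Things in the scene. Friction and masses are not known exactly. Their poses are not given: they have to be found in the camera images.
- cover (a joint): Hinge of the cover to close; rad, 0 = closed and level, starts 0.85 to 1.4 (stop at 1.5). It runs along the box's top edge nearest the robot, 80 to 145 mm above the bench; the cover closes away from the robot. Off-white flat cover 200 mm from hinge to free edge, 170 wide, 20 thick, 0.8 kg. Stiff: stays at any angle, neither falls nor springs back; moved by 1 to 7 N square on near its free edge.
- cover_pad (a point): Centre of the black flush push pad (40 x 90 mm) on that cover's outer face, midway across, 30 mm short of the free edge. x: along the cover from hinge to free edge; y: along the hinge; z: out of the outer face (up when closed, to the robot when open). Hinge axis at x = -170, z = -20 mm. Its grey box (200 x 170 x 80 mm on a dark plinth 0 to 65 mm high, left or right, turned) holds 12 blue-capped vials.
- spare_pad (a point): The same pad point and axes on the identical cover of the other cooler, which is empty (dark empty holes in a grey tray), stands on its own plinth (0 to 65 mm) and is open too, up to 350 mm high: this cover is to stay open as it is.
- solvent: Small amber bottle with an orange cap, 44 mm across, 100 mm high, standing loose between the coolers or just beyond them; origin at the centre of its underside, z up. Bystander, to be left alone.

How it is judged:
By the outcome, as a careful person would: the job done as asked, in the order asked, and still so for the second after the job is handed in, with the robot touching nothing.
It also fails if it takes over 35 s, if anything falls off the work surface, if the arm or the gripper's body presses on something with over 40 N, if the wrist force passes 120 N, or if a joint passes its speed limit or range.

### The arm

A 6-joint arm with a two-finger parallel gripper is mounted at the origin on the work surface. World frame = base frame: x ahead of the robot, y to its left, z up, the work surface at z = 0. Lengths are in m, angles in degrees, forces in N, time in s.
With the tool pointing down it reaches from about 0.4 to 0.825 m from the base axis. Payload 7 kg.
Tool frame: the origin (TCP) lies at the very end of the fingers, on their centre line; the grasp point (between the pads) lies 19 mm behind it; z points along the fingers, y is the line along which they close (so a half turn about z gives the same grasp; the last joint's range is limited). The gripper opens to 88 mm and grips with 3 to 60 N. Pads are 19 mm wide; open, the fingers measure 130 mm over their backs; the gripper's body (78 mm by 193 mm) begins 47 mm behind the grasp point.
Start: joints at [-48.352, 20.546, 0.682, 0, -70.136, -16.507], TCP at [0.287, -0.611, 0.227] pointing down, gripper open.
Joint ranges: [-176.03, 176.03], [-82.01, 121.73], [-58.28, 71.71], [-173.87, 95.51], [-174.79, -0.11], [-173.66, 173.66]. Speed limits (degrees/s): [136.94, 136.94, 172.46, 180, 180, 180].

### API

Orientations are given as [roll, pitch, yaw] about the fixed x, y, z axes, in that order (R = Rz(yaw) Ry(pitch) Rx(roll)).
In Python, from plant import ctrl gives the robot as it stands.
- The arm moves only by the tool carry_out, never from a script. Its argument "deltas" is a list that holds one entry, the list of rows, each a list of 5 numbers: the shift along the tool's x, y, z scaled (see below), then the turn about the tool's z scaled (see below), then the opening, from -1 (shut) to 1 (fully open). A call has 1 to 5 rows; each row is the pose to reach, as a shift and turn from the pose commanded when the call began, along the tool's axes at that moment, turning the shorter way round; what a row does not reach only later rows make up. The controller multiplies each number of a shift by 20 cm and each number of a turn by 2 pi rad. A row lasts 1/10 s, in which the tool goes at most 50 mm and 8.59 degrees, less where a joint would pass 70% of its speed; a pose out of reach is approached as far as the arm can. A call with a number of a shift or a turn outside -1 to 1 is refused whole. A call with a gripper value outside its range is refused whole. The fingers move at their own pace and stop on an object; the grip force is fixed at half the most. Time passes only in rows, so rows that repeat a pose let the fingers close. It gives the time, the measured TCP pose, the force, the opening and the grip force at its end, in the units of the state.
- ctrl.get_obs(): the state, without advancing time (a new reading comes with each control period).
- ctrl.snapshot(name): name is "scene" or "top"; returns a dict with "color" (400x640x3 uint8, red, green, blue), "camera_matrix" (3x3 intrinsics, pixels), "R" (3x3) and "t" (3): a world point X has camera coordinates R X + t. Camera axes: x right, y down, z forward; pixel columns grow to the right and rows downward; lengths in m; the calibration is good to about 2 mm. A picture is of the moment at which its call begins. There is no depth.
- ctrl.close_job(): hands the job in; it is judged then, once.
Trained networks look in a picture, given as the dict that the camera call returned (one of the last four; its "shot" number tells which), for a name from the list of things; names that differ only in an ending like _2 or _b are one class to them, and where a whole thing is asked for, a point or a joint stands for the part that bears it (a point fixed in the world has none). Each returns a list of dicts, best first, with "p" (0 to 1); they miss things now and then, are a little off and sometimes report something else, mostly with a low value. They report only what shows in the picture. A call takes as long as a camera call.
- ctrl.search_frame(picture, name): "centre" ([column, row] in pixels, amid what is visible of it).
- ctrl.silhouettes(picture, name): "mask" (400x640 bool, what is visible of it) and "centre" ([column, row] in pixels, amid what is visible of it).
- ctrl.spot_point(picture, name): "centre" ([column, row] in pixels: a listed point, or the origin of a listed thing).
The state is a dict: "clock": time; "joint_pos": joint angles; "qvel": joint speeds; "tau": joint torques, N m; "tool_pos": TCP position; "orientation": TCP orientation; "force": force on the tool from outside, world axes, zero at the start; "moment": the same for the moment, N m; "opening": finger opening in m; "gripper_force": force on a finger pad.
Only numpy, scipy, OpenCV 4.12 (cv2) and the standard library are available. Lean on these libraries where they do the work, as an engineer would, in place of code of your own. Each camera call takes 0.05 s, during which the arm holds its last target. There are 200 camera calls.

## Working session

There is one attempt and no reset: what is moved stays moved. The work goes in short steps, Python scripts to look and compute and a tool call to move; the robot and the scene stay as the last step left them, time stands still between calls to the robot, and variables do not carry over. Pictures are saved under pics/ and viewed, at most 10 in all, crops included, and the job is handed in when it is done.

Besides the shell and the picture viewer there is one more tool, called after ">>>" by a JSON object that holds its "fn" and its "kwargs", one argument or row to a line. carry_out: Moves the arm, as the interface text tells. Its arguments: {"type":"object","properties":{"deltas":{"type":"array"}},"required":["deltas"]}

```bash
mkdir -p pics
python3 - <<'E'
from plant import ctrl
import cv2,numpy as np,pickle
o=ctrl.get_obs();print(o['clock'],o['tool_pos'],o['orientation'],o['opening'])
ims=[]
for n in ("scene","top"):
    s=ctrl.snapshot(n);ims.append(s['color'][:,:,::-1])
    pickle.dump(s,open(f'pics/{n}.pkl','wb'))
    print(n,-s['R'].T@s['t'])
    for k in("cover_pad","spare_pad","solvent"):
        print(k,[(np.round(d['centre'],1),round(d['p'],2)) for d in ctrl.spot_point(s,k)])
    cv2.imwrite(f'pics/{n}.png',ims[-1])
E
```

```text
0.0 [ 0.28651614 -0.61060974  0.22560462] [ 1.79901974e+02 -1.07048437e-02 -1.54861995e+02] 0.08773194518056154
scene [0.92209937 0.31206741 0.96673702]
cover_pad [(array([273.9,  90.4]), 0.64)]
spare_pad [(array([456.1, 220.9]), 0.67)]
solvent [(array([293.2, 257. ]), 0.6)]
top [ 0.49329778 -0.00255704  1.00289664]
cover_pad [(array([452.6, 222.2]), 0.71)]
spare_pad [(array([151.8, 245.4]), 0.69)]
solvent [(array([312.4, 151.2]), 0.75)]
```

View pics/scene.png

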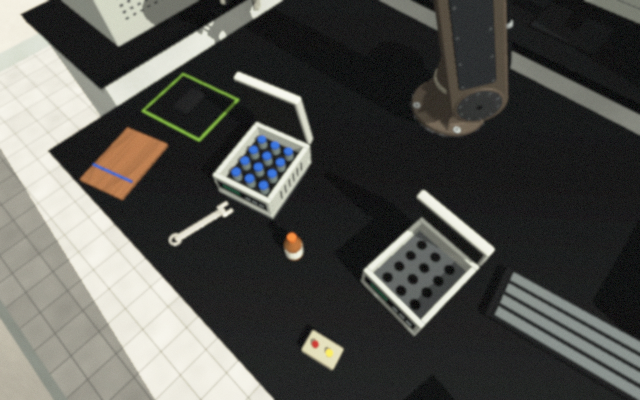

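View pics/top.png

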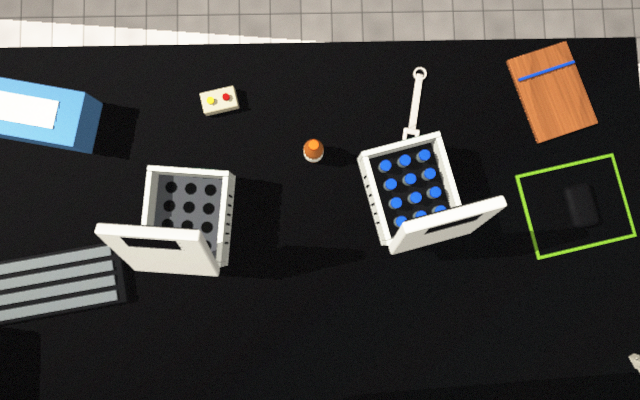

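The loaded cooler is on the robot's right: at (265,165) in the scene view, and in the top view with its box around (410,190) and its pad near (453,222). The bottle is at (313,150) in the top view, and the empty cooler is on the left. I'll enlarge the loaded cooler to get its corners.

Run:
```python
import cv2,numpy as np
a=cv2.imread('pics/top.png')[120:260,350:515]; b=cv2.imread('pics/scene.png')[60:225,200:325]
a=cv2.resize(a,None,fx=4,fy=4,interpolation=cv2.INTER_CUBIC); b=cv2.resize(b,None,fx=3.5,fy=3.5,interpolation=cv2.INTER_CUBIC)
print(a.shape,b.shape)
cv2.imwrite('pics/ca.png',a);cv2.imwrite('pics/cb.png',b)
```

```text
(560, 660, 3) (578, 438, 3)
```

View pics/ca.png

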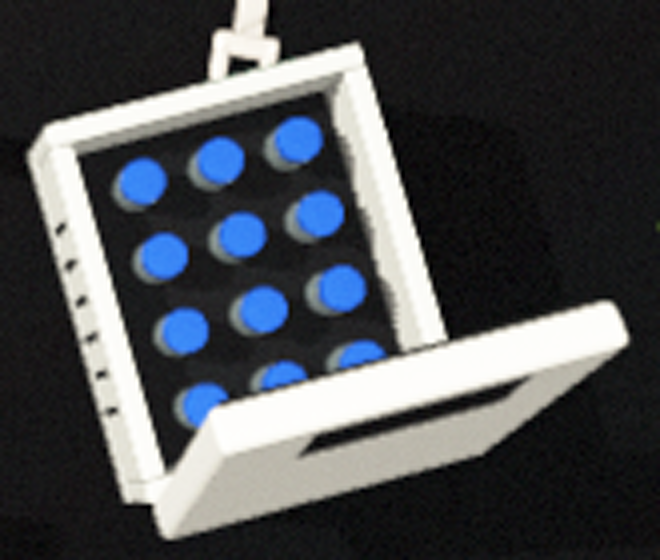

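View pics/cb.png

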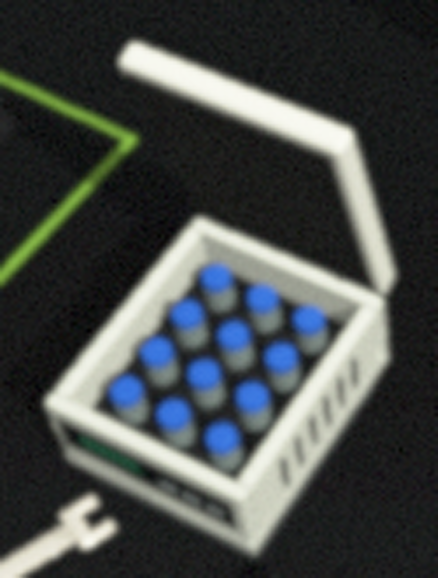

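```bash
cat > fit.py <<'E'
import numpy as np,pickle
from scipy.optimize import least_squares
S={n:pickle.load(open(f'pics/{n}.pkl','rb')) for n in('scene','top')}
def proj(n,X):
    s=S[n];c=s['R']@X+s['t'];p=s['camera_matrix']@c;return p[:2]/p[2]
# local: ('b',x,y) rim ; ('c',x,y,z) cover (x from hinge, z from axis)
def pt(p,q):
    x,y,z,yaw,th=p;c,s=np.cos(yaw),np.sin(yaw)
    if q[0]=='b':l=np.array([q[1],q[2],0])
    else:
        l=np.array([q[1]*np.cos(th)-q[3]*np.sin(th),q[2],q[1]*np.sin(th)+q[3]*np.cos(th)])
    return np.array([x+c*l[0]-s*l[1],y+s*l[0]+c*l[1],z+l[2]])
w=.085
obs=[('top',('b',.2,w),(362,152)),('top',('b',.2,-w),(439.5,132)),
('top',('c',.2,w,.02),(405.5,233.7)),('top',('c',.2,w,0),(402.5,222)),('top',('c',.2,-w,0),(503,196.2)),('top',('c',.2,-w,.02),(507,206)),
('top',('c',0,w,.02),(392,254.5)),('top',('c',0,-w,.02),(471,233.7)),('top',('c',.17,0,.02),(452.6,222.2)),
('scene',('b',.2,w),(268.6,200.6)),('scene',('b',.2,-w),(214.3,174.9)),('scene',('b',0,w),(309,146.3)),('scene',('b',0,-w),(257,122.3)),
('scene',('c',.2,w,0),(297,103.4)),('scene',('c',.2,-w,0),(235,78.6)),('scene',('c',.2,-w,.02),(238.6,72)),('scene',('c',.2,w,.02),(300.6,97))]
f=lambda p:np.concatenate([proj(n,pt(p,q))-o for n,q,o in obs])
if __name__=='__main__':
    r=least_squares(f,[.45,-.2,.12,-.2,1.2],loss='soft_l1');p=r.x
    print(p,np.degrees(p[3:]));print(np.round(f(p).reshape(-1,2),1).tolist())
    np.save('p.npy',p)
    print('pad',pt(p,('c',.17,0,.02)))
    print('pad path')
    for th in np.arange(p[4],-.01,-.2):print(round(th,2),pt([*p[:4],th],('c',.17,0,.02)).round(3))
    tri=lambda a,b:least_squares(lambda X:np.r_[proj('scene',X)-a,proj('top',X)-b],[.5,0,.1]).x
    print('spare',tri((456.1,220.9),(151.8,245.4)),'bottle',tri((293.2,257),(312.4,151.2)))
E
python3 fit.py
```

```text
[ 0.49024558 -0.24117695  0.11504642  0.23463898  1.35086505] [13.44382354 77.3988661 ]
[[-0.6, -0.1], [0.8, -0.6], [0.2, 0.4], [-0.7, 0.2], [0.4, -1.2], [1.2, 0.5], [-1.4, 1.3], [0.0, 0.3], [-0.2, 2.6], [0.1, 2.6], [-1.7, 0.2], [0.9, -0.7], [-0.3, -0.3], [-0.3, 1.7], [-1.6, 0.1], [-0.6, -0.0], [0.6, 0.9]]
pad [ 0.50733354 -0.23709221  0.28531479]
pad path
1.35 [ 0.507 -0.237  0.285]
1.15 [ 0.54  -0.229  0.278]
0.95 [ 0.57  -0.222  0.265]
0.75 [ 0.598 -0.215  0.246]
0.55 [ 0.621 -0.21   0.221]
0.35 [ 0.639 -0.206  0.192]
0.15 [ 0.651 -0.203  0.16 ]
spare [0.48703579 0.26214523 0.25931953] bottle [ 0.69382393 -0.01240137 -0.01185104]
```

>>> {"fn": "carry_out", "kwargs": {
  "deltas": [
    [[-0.75, 0.65, -0.15, 0.0325, -1], [-0.75, 0.65, -0.15, 0.0325, -1], [-0.75, 0.65, -0.15, 0.0325, -1], [-0.75, 0.65, -0.15, 0.0325, -1], [-0.75, 0.65, -0.15, 0.0325, -1]]
  ]
}}

```text
clock: 0.9
tool_pos: [0.3695, -0.4261, 0.2586]
orientation: [-179.9, 0.2, -166.3]
force: [0.1, -1.0, 0.4]
opening: 0.0536
gripper_force: 0.0
```

```bash
cat > rel.py <<'E'
# prints tool offset (mm) in hinge frame, and TCP->face-contact geometry
import numpy as np
from plant import ctrl
p=np.load('p.npy');o=ctrl.get_obs();c,s=np.cos(p[3]),np.sin(p[3])
d=np.array(o['tool_pos'])-p[:3]
u,v,h=c*d[0]+s*d[1],-s*d[0]+c*d[1],d[2]
print('t',round(o['clock'],2),'u v h mm',np.round(np.array([u,v,h])*1e3,1),'rpy',np.round(o['orientation'],2),'F',np.round(o['force'],1),'op',round(o['opening'],4))
E
python3 rel.py
```

```text
t 0.9 u v h mm [-160.4 -151.7  143.5] rpy [-1.7989e+02  1.6000e-01 -1.6631e+02] F [ 0.1 -1.   0.4] op 0.0536
```

>>> {"fn": "carry_out", "kwargs": {
  "deltas": [
    [[-0.64, 0.76, -0.12, 0, -1], [-0.64, 0.76, -0.12, 0, -1], [-0.64, 0.76, -0.12, 0, -1], [-0.64, 0.76, -0.12, 0, -1], [-0.64, 0.76, -0.12, 0, -1]]
  ]
}}

```text
clock: 1.4
tool_pos: [0.459, -0.2483, 0.2817]
orientation: [-180.0, 0.1, -166.3]
force: [0.4, -0.3, 0.2]
opening: 0.0128
gripper_force: 0.0
```

```bash
python3 rel.py
python3 - <<'E'
import numpy as np
# TCP path (mm, hinge frame): contact at front-bottom edge e ahead
e=9.5
for s in(165,155):
  for th in np.radians([77.4,70,60,50,40,30,20,10,5,0]):
    print(s,round(np.degrees(th)),round(s*np.cos(th)-20*np.sin(th)-e,1),round(s*np.sin(th)+20*np.cos(th),1))
E
```

```text
t 1.4 u v h mm [-32.    0.3 166.6] rpy [-1.7996e+02  1.4000e-01 -1.6627e+02] F [ 0.4 -0.3  0.2] op 0.0128
165 77 7.0 165.4
165 70 28.1 161.9
165 60 55.7 152.9
165 50 81.2 139.3
165 40 104.0 121.4
165 30 123.4 99.8
165 20 138.7 75.2
165 10 149.5 48.3
165 5 153.1 34.3
165 0 155.5 20.0
155 77 4.8 155.6
155 70 24.7 152.5
155 60 50.7 144.2
155 50 74.8 131.6
155 40 96.4 115.0
155 30 114.7 94.8
155 20 129.3 71.8
155 10 139.7 46.6
155 5 143.2 33.4
155 0 145.5 20.0
```

>>> {"fn": "carry_out", "kwargs": {
  "deltas": [
    [[-0.05, 0, 0, 0, -1], [-0.1, 0, 0, 0, -1], [-0.14, 0, 0, 0, -1], [-0.17, 0, 0, 0, -1], [-0.2, 0, 0, 0, -1]]
  ]
}}

```text
clock: 1.9
tool_pos: [0.4956, -0.2434, 0.2801]
orientation: [180.0, -0.0, -166.6]
force: [-0.4, -1.1, -0.6]
opening: 0.0004
gripper_force: 0.0
```

```bash
python3 rel.py
```

```text
t 1.9 u v h mm [  4.7  -3.4 165.1] rpy [ 1.7998e+02 -5.0000e-02 -1.6664e+02] F [-0.4 -1.1 -0.6] op 0.0004
```

>>> {"fn": "carry_out", "kwargs": {
  "deltas": [
    [[-0.03, 0.01, 0.0, 0, -1], [-0.07, 0.01, 0.01, 0, -1], [-0.1, 0.01, 0.02, 0, -1], [-0.14, 0.01, 0.03, 0, -1], [-0.18, 0.01, 0.04, 0, -1]]
  ]
}}

```text
clock: 2.4
tool_pos: [0.5294, -0.2333, 0.2734]
orientation: [-179.9, -0.1, -166.6]
force: [-4.7, -1.5, 3.9]
opening: 0.0005
gripper_force: 3.1
```

```bash
python3 rel.py
```

```text
t 2.4 u v h mm [ 39.9  -1.4 158.3] rpy [-1.7994e+02 -7.0000e-02 -1.6660e+02] F [-4.7 -1.5  3.9] op 0.0005
```

>>> {"fn": "carry_out", "kwargs": {
  "deltas": [
    [[-0.04, 0, 0.015, 0, -1], [-0.08, 0, 0.03, 0, -1], [-0.12, 0, 0.05, 0, -1], [-0.16, 0, 0.07, 0, -1], [-0.195, 0, 0.095, 0, -1]]
  ]
}}

```text
clock: 2.9
tool_pos: [0.5686, -0.2238, 0.2541]
orientation: [-179.9, 0.0, -166.6]
force: [-1.6, -1.1, 6.0]
opening: 0.0007
gripper_force: 2.7
```

```bash
python3 rel.py
```

```text
t 2.9 u v h mm [ 80.3  -1.3 139. ] rpy [-1.7994e+02  5.0000e-02 -1.6657e+02] F [-1.6 -1.1  6. ] op 0.0007
```

>>> {"fn": "carry_out", "kwargs": {
  "deltas": [
    [[-0.035, 0, 0.025, 0, -1], [-0.07, 0, 0.05, 0, -1], [-0.105, 0, 0.08, 0, -1], [-0.135, 0, 0.11, 0, -1], [-0.165, 0, 0.14, 0, -1]]
  ]
}}

```text
clock: 3.4
tool_pos: [0.6009, -0.2158, 0.2253]
orientation: [-180.0, 0.0, -166.6]
force: [-0.7, -2.3, 4.6]
opening: 0.0005
gripper_force: 2.1
```

```bash
python3 rel.py
```

```text
t 3.4 u v h mm [113.5  -1.  110.3] rpy [-1.7997e+02  5.0000e-02 -1.6656e+02] F [-0.7 -2.3  4.6] op 0.0005
```

>>> {"fn": "carry_out", "kwargs": {
  "deltas": [
    [[-0.03, 0, 0.035, 0, -1], [-0.055, 0, 0.07, 0, -1], [-0.08, 0, 0.105, 0, -1], [-0.095, 0, 0.13, 0, -1], [-0.11, 0, 0.155, 0, -1]]
  ]
}}

```text
clock: 3.9
tool_pos: [0.6215, -0.2105, 0.1939]
orientation: [180.0, -0.0, -166.6]
force: [-0.3, -2.0, 3.0]
opening: 0.0006
gripper_force: 1.7
```

>>> {"fn": "carry_out", "kwargs": {
  "deltas": [
    [[-0.015, 0, 0.025, 0, -1], [-0.03, 0, 0.05, 0, -1], [-0.04, 0, 0.075, 0, -1], [-0.05, 0, 0.1, 0, -1], [-0.06, 0, 0.125, 0, -1]]
  ]
}}

```text
clock: 4.4
tool_pos: [0.6326, -0.2075, 0.1688]
orientation: [180.0, -0.1, -166.6]
force: [-2.0, -1.3, 1.9]
opening: 0.0
gripper_force: 1.4
```

```bash
python3 rel.py
```

```text
t 4.4 u v h mm [146.3  -0.4  53.8] rpy [ 1.7996e+02 -5.0000e-02 -1.6657e+02] F [-2.  -1.3  1.9] op 0.0
```

>>> {"fn": "carry_out", "kwargs": {
  "deltas": [
    [[-0.005, 0, 0.018, 0, -1], [-0.01, 0, 0.036, 0, -1], [-0.015, 0, 0.054, 0, -1], [-0.02, 0, 0.072, 0, -1], [-0.025, 0, 0.09, 0, -1]]
  ]
}}

```text
clock: 4.9
tool_pos: [0.6381, -0.2065, 0.1514]
orientation: [-180.0, 0.0, -166.6]
force: [-3.2, -0.3, 2.2]
opening: 0.0003
gripper_force: 1.3
```

>>> {"fn": "carry_out", "kwargs": {
  "deltas": [
    [[0, 0, 0.01, 0, -1], [0, 0, 0.02, 0, -1], [0, 0, 0.03, 0, -1], [0, 0, 0.04, 0, -1], [0, 0, 0.05, 0, -1]]
  ]
}}

```text
clock: 5.4
tool_pos: [0.6389, -0.2066, 0.142]
orientation: [-180.0, 0.1, -166.5]
force: [2.6, 1.9, 2.6]
opening: 0.0006
gripper_force: 1.6
```

```bash
python3 rel.py
```

```text
t 5.4 u v h mm [152.6  -0.9  26.9] rpy [-1.7996e+02  1.2000e-01 -1.6654e+02] F [2.6 1.9 2.6] op 0.0006
```

Nominally 7 mm is left, so I'll go down 1 mm per row and watch for the stop.

>>> {"fn": "carry_out", "kwargs": {
  "deltas": [
    [[0, 0, 0.006, 0, -1], [0, 0, 0.012, 0, -1], [0, 0, 0.018, 0, -1], [0, 0, 0.024, 0, -1], [0, 0, 0.03, 0, -1]]
  ]
}}

```text
clock: 5.9
tool_pos: [0.6387, -0.2067, 0.1404]
orientation: [-179.9, 0.2, -166.5]
force: [-9.8, 9.9, 36.2]
opening: 0.0005
gripper_force: 17.8
```

>>> {"fn": "carry_out", "kwargs": {
  "deltas": [
    [[0, 0, 0.004, 0, -1], [0, 0, 0.008, 0, -1], [0, 0, 0.012, 0, -1]]
  ]
}}

```text
clock: 6.2
tool_pos: [0.6388, -0.2067, 0.1402]
orientation: [-179.8, 0.2, -166.4]
force: [-16.0, 12.9, 47.0]
opening: 0.0007
gripper_force: 23.1
```

>>> {"fn": "carry_out", "kwargs": {
  "deltas": [
    [[0, 0, -0.03, 0, -1], [0, 0, -0.1, 0, -1], [0, 0, -0.3, 0, -1], [0, 0, -0.5, 0, -1], [0, 0, -0.7, 0, -1]]
  ]
}}

```text
clock: 6.7
tool_pos: [0.637, -0.2069, 0.2741]
orientation: [180.0, -0.1, -166.6]
force: [1.0, 0.5, -0.6]
opening: 0.0005
gripper_force: 0.0
```

>>> {"fn": "carry_out", "kwargs": {
  "deltas": [
    [[0.2, -0.2, 0, 0, -1], [0.4, -0.4, 0, 0, -1], [0.6, -0.6, 0, 0, -1], [0.8, -0.8, 0, 0, -1], [0.8, -0.8, 0, 0, -1]]
  ]
}}

```text
clock: 7.2
tool_pos: [0.5166, -0.4021, 0.2729]
orientation: [179.9, -0.1, -166.7]
force: [0.4, 0.1, 0.9]
opening: 0.0003
gripper_force: 0.0
```

```bash
python3 rel.py
python3 - <<'E'
from plant import ctrl
import cv2,numpy as np
a,b=ctrl.snapshot("scene")['color'],ctrl.snapshot("top")['color']
c=cv2.resize(a[40:240,170:520],(700,400)) 
cv2.imwrite('pics/s2.png',c[:,:,::-1]);cv2.imwrite('pics/t2.png',b[:,:,::-1])
E
```

```text
t 7.2 u v h mm [ -11.8 -162.6  157.8] rpy [ 1.7995e+02 -1.1000e-01 -1.6670e+02] F [0.4 0.1 0.9] op 0.0003
```

View pics/s2.png

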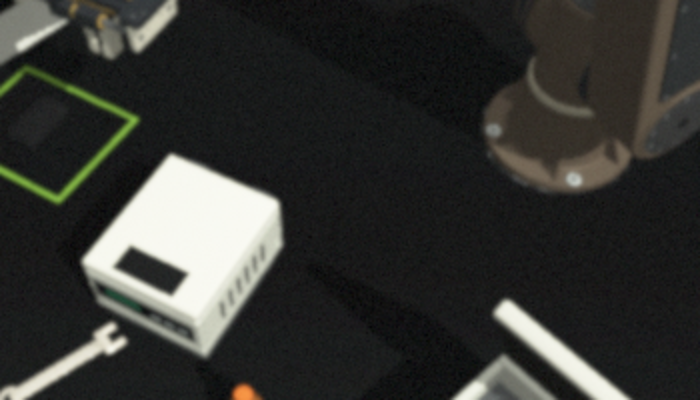

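View pics/t2.png

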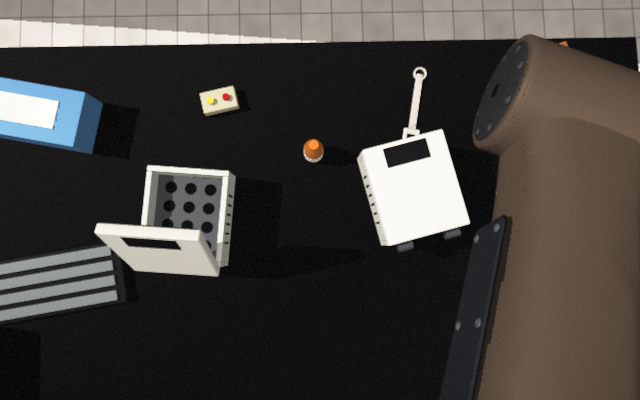

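The cover lies flat and flush on the loaded box (scene crop around (180,250), top view (415,185)). The bottle at (313,150) and the empty cooler's open cover at (155,250) have not moved, and the arm is clear of everything.

```bash
python3 -c "
from plant import ctrl
print(ctrl.close_job())"
```

```text
the job is handed in; nothing more can be done
None
```

I eased the cover of the cooler with the blue-capped vials down until it was fully closed and handed the job in after about 7 s; the empty cooler's cover and the amber bottle are where they were.

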